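# Fasten the pacifier case's three snaps in order

### The arm

A 6-joint arm with a two-finger parallel gripper is mounted at the origin on the work surface. World frame = base frame: x ahead of the robot, y to its left, z up, the work surface at z = 0. Lengths are in m, angles in degrees, forces in N, time in s.
With the tool pointing down it reaches from about 0.4 to 0.825 m from the base axis. Payload 7 kg.
Tool frame: the origin (TCP) lies midway between the tips of the shut fingers; the grasp point (between the pads) lies r.pinch_z behind it (r.pinch_z is the distance from the TCP to the grasp point, in m); z points along the fingers, y is the line along which they close (so a half turn about z gives the same grasp; the last joint's range is limited). The gripper opens to 88 mm and grips with 3 to 60 N. Pads are 19 mm wide; open, the fingers measure 130 mm over their backs; the gripper's body (78 mm by 193 mm) begins 47 mm behind the grasp point.
Start: joints at [89.903, 20.546, 0.682, 0, -70.136, -16.507], TCP at [0.193, 0.647, 0.227] pointing down, gripper open.
Joint ranges: [-176.03, 176.03], [-82.01, 121.73], [-58.28, 71.71], [-173.87, 95.51], [-174.79, -0.11], [-173.66, 173.66]. Speed limits (degrees/s): [136.94, 136.94, 172.46, 180, 180, 180].

### API

Orientations are given as [roll, pitch, yaw] about the fixed x, y, z axes, in that order (R = Rz(yaw) Ry(pitch) Rx(roll)).
In Python, from plant import r, optics, job gives the robot as it stands.
- The arm moves only by the shell command python3 -m crank 'ROWS' [FORCE]. ROWS is JSON, a list of rows, each an object with "xyz": the shift along the tool's x, y, z in units of 30 mm (1.0 is 30 mm), a list of three; "delta_rot": the turn, a rotation vector about the tool's x, y, z in degrees, a list of three; "claw": the closure, from 0 (fully open) to 1 (shut). A call has 1 to 20 rows; each row is the pose to reach, as a shift and turn from the pose commanded when the call began, along the tool's axes at that moment; what a row does not reach only later rows make up. A row lasts 1/8 s, in which the tool goes at most 62.5 mm and 10.7 degrees, less where a joint would pass 70% of its speed; a pose out of reach is approached as far as the arm can. A call with a gripper value outside its range is refused whole. The fingers move at their own pace and stop on an object; FORCE is the grip in N (left out, the last holds). Time passes only in rows, so rows that repeat a pose let the fingers close. It gives the time, the measured TCP pose, the force, the opening and the grip force at its end, in the units of the state.
- r.get_state(): the state, without advancing time (a new reading comes with each control period).
- optics.capture(name): name is "side" or "top" or "wrist"; returns a dict with "img" (480x640x3 uint8, blue, green, red), "fovy" (degrees; the focal length in pixels is half the picture's height over the tangent of half this angle, whatever the lens; pixels are square), "cx", "cy" (the principal point, pixels), "eye" and "rotation" of the camera in the world; the wrist camera has in their place "hand_eye" (4x4, takes a point from camera to tool coordinates, whose origin is the TCP and whose axes are the flange's). Camera axes: x right, y up, looking along -z (the intrinsics and any distortion apply to the point x, -y, -z); pixel columns grow to the right and rows downward; lengths in m; the calibration is good to about 2 mm. A picture is of the moment at which its call begins: read the wrist's pose just before it. There is no depth.
- job.close_job(): hands the job in; it is judged then, once.
The state is a dict: "time_s": time; "joints": joint angles; "qd": joint speeds; "joint_torque": joint torques, N m; "tcp_pos": TCP position; "eef_rot": TCP orientation; "contact_force": force on the tool from outside, world axes, zero at the start; "moment": the same for the moment, N m; "gripper_width": finger opening in m; "gripper_force": force on a finger pad.
Only numpy, scipy, OpenCV 4.12 (cv2) and the standard library are available. Lean on these libraries where they do the work, as an engineer would, in place of code of your own. Each camera call takes 0.05 s, during which the arm holds its last target. There are 200 camera calls.

### The job

Fasten the lid of the clear pacifier case by pressing its three white snap studs fully down with a fingertip, lightly, one after another: first the middle stud, then the end stud nearer the bear clip, and last the end stud nearer the glass jar. Do not lift, push or turn the case, and leave the bear clip, the jar and the tongs as they are.

Things in the scene. Friction and masses are not known exactly. Their poses are not given: they have to be found in the camera images.
- case: clear plastic pacifier case with a white-edged lid that is already shut, two mint pacifiers inside; 80 mm along its x, 160 mm along its y, lid top 45 mm above its underside; loose on the tray floor (about 0.25 kg). Origin: centre of the underside; z up. Its +y end is on the robot's left. The three studs stand in a row along its y on the lid. It must not be pressed with more than 25 N
- snap_mid_top (a point): point on the middle of the flat top face of the middle snap stud (a white 24 mm disc, 5 mm thick, on a 10 mm stem, at the centre of the lid). Its top is 58 mm above the case's underside when up and 50 mm when fully in
- snap_left_top (a point): point on the middle of the flat top face of the left snap stud (a white 24 mm disc, 5 mm thick, on a 10 mm stem, 52 mm from the middle one along the case's +y). Its top is 58 mm above the case's underside when up and 50 mm when fully in
- snap_right_top (a point): point on the middle of the flat top face of the right snap stud (a white 24 mm disc, 5 mm thick, on a 10 mm stem, 52 mm from the middle one along the case's -y). Its top is 58 mm above the case's underside when up and 50 mm when fully in
- snap_mid (a joint): travel of the middle snap stud straight down into the lid, m: about 0 when up, 0.008 fully in; counts as fastened beyond 0.006. About 3 N pushes it (a little more if pushed fast) and it stays where it is left, with no spring back; at 0.008 it meets a hard stop
- snap_left (a joint): travel of the left (case's +y end) snap stud straight down into the lid, m: about 0 when up, 0.008 fully in; counts as fastened beyond 0.006. About 3 N pushes it (a little more if pushed fast) and it stays where it is left, with no spring back; at 0.008 it meets a hard stop
- snap_right (a joint): travel of the right (case's -y end) snap stud straight down into the lid, m: about 0 when up, 0.008 fully in; counts as fastened beyond 0.006. About 3 N pushes it (a little more if pushed fast) and it stays where it is left, with no spring back; at 0.008 it meets a hard stop
- bear: beige plastic spring clip shaped like a bear's head, lying flat beyond one end of the case; head 40 mm across, 68 mm long with ears (its +x) and jaws (its -x), 16 mm high; loose, light. Origin: under the centre of the head. It may be at either end of the case: the jar is then at the other
- jar: small glass jar with a metal twist cap, standing beyond the other end of the case; 44 mm across, 55 mm high, loose. Origin: centre of the underside
- tongs: small stainless steel tongs lying along the tray's far side, about 160 mm long, 37 mm wide, 11 mm high, loose. Origin: under their middle; their length is along their own x
- tray: shallow grey melamine tray under all of these, 250 mm along its x, 370 mm along its y, rim 22 mm high, floor 5 mm thick; fixed to the dresser. Origin: centre of the underside, on the dresser top
Mind the look-alikes: they are no part of the job. There is more than one size of the case; the job needs the middle-sized.

How it is judged:
By the outcome, as a careful person would: the job done as asked, in the order asked, and still so for the second after the job is handed in, with the robot touching nothing.
It also fails if it takes over 38 s, if anything falls off the work surface, if the arm or the gripper's body presses on something with over 40 N, if the wrist force passes 120 N, or if a joint passes its speed limit or range.

## Working session

There is one attempt and no reset: what is moved stays moved. The work goes in short steps, Python scripts to look and compute and a shell command to move; the robot and the scene stay as the last step left them, time stands still between calls to the robot, and variables do not carry over. Pictures are saved under pics/ and viewed, at most 10 in all, crops included, and the job is handed in when it is done.

```bash
mkdir -p pics; ls; python3 - <<'E'
from plant import r,optics,job
import cv2
print(r.get_state(), r.pinch_z)
for n in("top","side"):
    c=optics.capture(n); cv2.imwrite(f"pics/{n}0.png",c["img"]); print({k:v for k,v in c.items() if k!="img"})
E
```

```text
pics
{'time_s': 0.0, 'joints': array([ 8.99028328e+01,  2.05901082e+01,  6.34557599e-01, -2.07202716e-02,
       -7.01349762e+01, -1.65065501e+01]), 'qd': array([ 0.01858115, -0.00436581,  0.02260062, -0.02141818, -0.03615507,
       -0.16166881]), 'joint_torque': array([ 1.72301275e-04, -5.82718384e+01,  2.93053293e+01,  6.99734464e+00,
        6.72531605e-03, -1.66050236e-04]), 'tcp_pos': array([0.19276789, 0.64638814, 0.22564172]), 'eef_rot': array([ 1.79907669e+02, -7.04773080e-03, -1.66107679e+01]), 'contact_force': array([-0.3361892 ,  0.73299258,  0.87553011]), 'moment': array([-0.00344785,  0.0242404 , -0.02525392]), 'gripper_force': 0.0, 'gripper_width': 0.08750505098834921} 0.0188
{'fovy': 56.57666055438085, 'cx': 318.8441082020407, 'cy': 233.78040455667087, 'eye': array([ 3.06387103e-01, -7.04222212e-04,  8.84144078e-01]), 'rotation': array([ 10.09535267,  -1.89654716, -88.56217107])}
{'fovy': 56.69878387664704, 'cx': 323.4593591715326, 'cy': 248.87795061495262, 'eye': array([0.45884945, 0.5583433 , 0.74454094]), 'rotation': array([  39.90573755,   -1.06040885, -179.55824766])}
```

View pics/top0.png

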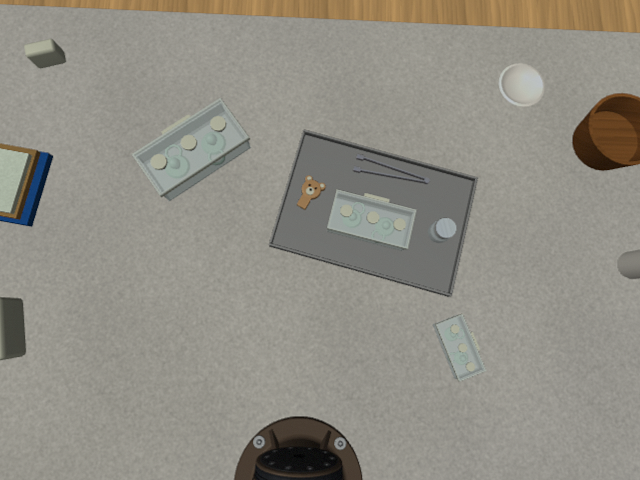

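View pics/side0.png

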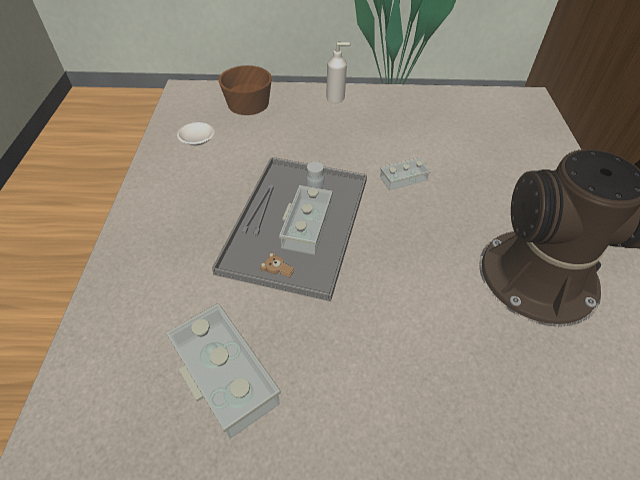

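The top view shows the middle-sized case in the tray, with studs at about (347,211), (373,217) and (400,225). The bear clip is at its left (+y) end at (311,190), and the jar is at the right at (445,230). In the side view the studs are at (300,226), (307,209) and (313,192). So the order is mid, left, right.

```bash
cat > h.py <<'E'
import numpy as np, cv2
from scipy.spatial.transform import Rotation as Ro
def ray(c,u,v,Rw,eye):
    f=240/np.tan(np.radians(c["fovy"]/2))
    d=Rw@np.array([(u-c["cx"])/f,-(v-c["cy"])/f,-1]); return eye,d
def plane(c,u,v,z,Rw=None,eye=None):
    if Rw is None: Rw=Ro.from_euler("xyz",c["rotation"],degrees=True).as_matrix(); eye=c["eye"]
    e,d=ray(c,u,v,Rw,eye); return e+d*(z-e[2])/d[2]
def blob(img,u,v,w=9,tol=22):
    # centroid of pixels with stud colour connected to the seed
    ref=np.median(img[v-1:v+2,u-1:u+2].reshape(-1,3),0)
    m=(np.abs(img.astype(float)-ref).max(2)<tol).astype(np.uint8)
    k=np.zeros_like(m);k[v-w:v+w+1,u-w:u+w+1]=1
    n,l,s,c=cv2.connectedComponentsWithStats(m*k); i=l[v,u]; return c[i],s[i]
E
python3 - <<'E'
from h import *
from plant import optics
S={"top":[(373,217),(347,211),(400,225)],"side":[(307,209),(300,226),(313,192)]}
for n in S:
    c=optics.capture(n)
    for u,v in S[n]:
        b,s=blob(c["img"],u,v); print(n,b.round(1),s,plane(c,*b,0.063).round(4))
c=optics.capture("top"); a=c["img"][170:260,310:460]
b=optics.capture("side")["img"][170:260,250:400]
cv2.imwrite("pics/crop1.png",cv2.resize(np.vstack([a,b]),None,fx=3.3,fy=3.3,interpolation=cv2.INTER_CUBIC))
E
```

```text
top [372.8 216.8] [364 208  19  19 304] [ 0.489  -0.1255  0.063 ]
top [344.5 210. ] [338 202  16  19 238] [ 0.5006 -0.0715  0.063 ]
top [398.9 224.3] [391 216  17  19 255] [ 0.4762 -0.1751  0.063 ]
side [307. 209.] [298 200  19  19 280] [ 0.4869 -0.1232  0.063 ]
side [300.3 225.3] [291 217  19  19 269] [ 0.4995 -0.0748  0.063 ]
side [312.7 190.5] [304 186  19  10 106] [ 0.476  -0.1819  0.063 ]
```

View pics/crop1.png

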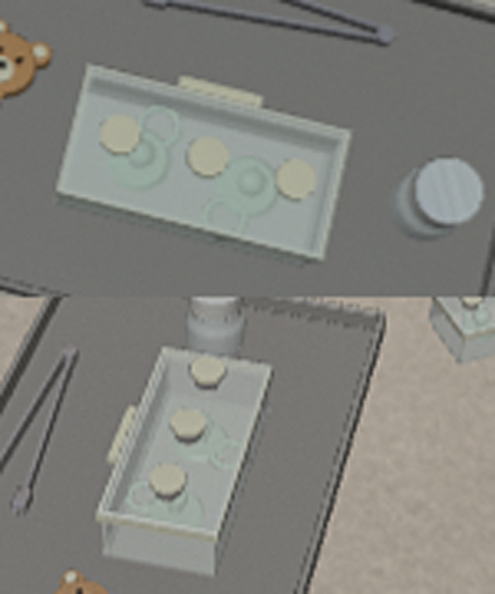

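The crop confirms the stud centres: top (346.4,210.3), (373,217.3), (399.7,224.2), and side (300.9,225.5), (307,208.5), (313,192.7). That puts the middle stud at about (0.488,-0.124), with the row yawed about -13°. The tool's yaw nearly matches this. I'll move above the middle stud by way of an outer waypoint.

```bash
python3 -m crank '[{"xyz":[11.2,7.1,0],"delta_rot":[0,0,0],"claw":1},{"xyz":[11.2,7.1,0],"delta_rot":[0,0,0],"claw":1},{"xyz":[11.2,7.1,0],"delta_rot":[0,0,0],"claw":1},{"xyz":[11.2,7.1,0],"delta_rot":[0,0,0],"claw":1},{"xyz":[11.2,7.1,0],"delta_rot":[0,0,0],"claw":1},{"xyz":[11.2,7.1,0],"delta_rot":[0,0,0],"claw":1},{"xyz":[11.2,7.1,0],"delta_rot":[0,0,0],"claw":1},{"xyz":[16.8,21.8,0],"delta_rot":[0,0,0],"claw":1},{"xyz":[16.8,21.8,0],"delta_rot":[0,0,0],"claw":1},{"xyz":[16.8,21.8,0],"delta_rot":[0,0,0],"claw":1},{"xyz":[16.8,21.8,0],"delta_rot":[0,0,0],"claw":1},{"xyz":[16.8,21.8,0],"delta_rot":[0,0,0],"claw":1},{"xyz":[16.8,21.8,0],"delta_rot":[0,0,0],"claw":1},{"xyz":[16.8,21.8,0],"delta_rot":[0,0,0],"claw":1},{"xyz":[16.8,21.8,0],"delta_rot":[0,0,0],"claw":1},{"xyz":[16.8,21.8,0],"delta_rot":[0,0,0],"claw":1},{"xyz":[16.8,21.8,1.5],"delta_rot":[0,0,0],"claw":1},{"xyz":[16.8,21.8,1.5],"delta_rot":[0,0,0],"claw":1},{"xyz":[16.8,21.8,1.5],"delta_rot":[0,0,0],"claw":1}]'
cat >> h.py <<'E'
def wristpose(s,c):
    T=np.eye(4);T[:3,:3]=Ro.from_euler("xyz",s["eef_rot"],degrees=True).as_matrix();T[:3,3]=s["tcp_pos"]
    M=T@np.array(c["hand_eye"]); return M[:3,:3],M[:3,3]
E
python3 - <<'E'
from h import *
from plant import r,optics
s=r.get_state(); c=optics.capture("wrist"); cv2.imwrite("pics/w1.png",c["img"])
print(s["tcp_pos"],s["eef_rot"],s["contact_force"],s["gripper_width"],{k:v for k,v in c.items() if k!="img"})
R,e=wristpose(s,c)
f=240/np.tan(np.radians(c["fovy"]/2))
for p in[(.4877,-.1243,.063),(.4997,-.0737,.063),(.4757,-.1749,.063)]:
    q=R.T@(np.array(p)-e); print(c["cx"]-f*q[0]/q[2],c["cy"]+f*q[1]/q[2])
E
```

```text
time_s: 2.68
tcp_pos: [0.4897, -0.1235, 0.1828]
eef_rot: [180.0, -0.1, -16.5]
contact_force: [0.2, 0.2, 0.4]
gripper_width: 0.0006
gripper_force: 0.0
[ 0.48969826 -0.12354466  0.18282297] [ 1.79983263e+02 -5.44261535e-02 -1.65339755e+01] [0.20522234 0.17669104 0.35871747] 0.0005895460034378299 {'fovy': 66.99240726491733, 'cx': 324.47706307121905, 'cy': 239.42320917622416, 'hand_eye': array([[ 4.38748532e-04,  9.60925351e-01,  2.76807293e-01,
         7.49483119e-02],
       [ 9.99999882e-01, -4.78693685e-04,  7.67335856e-05,
         7.59137174e-04],
       [ 2.06241151e-04,  2.76807227e-01, -9.60925448e-01,
        -1.57609890e-01],
       [ 0.00000000e+00,  0.00000000e+00,  0.00000000e+00,
         1.00000000e+00]])}
325.1349675461117 235.60379507630262
259.8921451362845 239.0859432463253
390.73619107786055 232.10251827626774
```

View pics/w1.png

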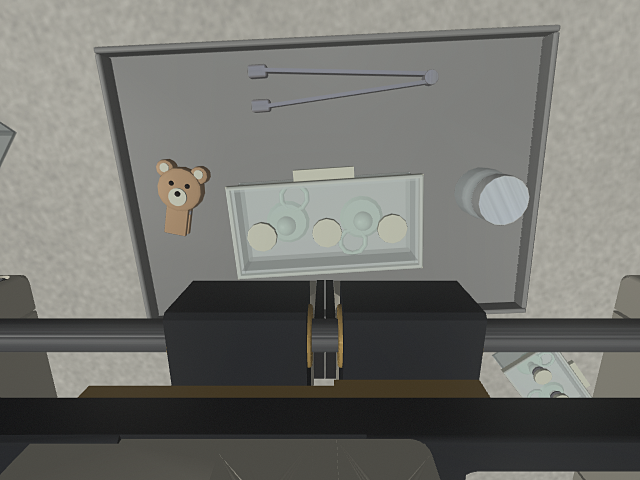

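The wrist view shows the studs at about (262,237), (327,232) and (392,228), close to the prediction. The bear clip is on the left and the jar on the right. Now the refinement.

```bash
python3 - <<'E'
from h import *
from plant import r,optics
s=r.get_state(); c=optics.capture("wrist"); R,e=wristpose(s,c)
T=Ro.from_euler("xyz",s["eef_rot"],degrees=True).as_matrix()
for u,v in[(327,232),(262,237),(392,228)]:
    b,st=blob(c["img"],u,v,18,30); p=plane(c,*b,.063,R,e); print(b.round(1),st,p.round(4),(T.T@(p-s["tcp_pos"])/.03).round(2))
E
```

```text
[326.9 232.4] [ 309  214   37   37 1296] [ 0.4902 -0.1263  0.063 ] [0.03 0.09 4.01]
[264.  236.8] [ 245  219   36   37 1115] [ 0.5009 -0.0774  0.063 ] [-0.1  -1.58  4.01]
[391.9 228.6] [ 374  210   36   37 1246] [ 0.4786 -0.1765  0.063 ] [0.13 1.8  4.01]
```

```bash
python3 -m crank '[{"xyz":[0.0,0.06,1.5],"delta_rot":[0,0,3],"claw":1},{"xyz":[0.0,0.06,3.0],"delta_rot":[0,0,3],"claw":1},{"xyz":[0,0.06,3.6],"delta_rot":[0,0,3],"claw":1},{"xyz":[0,0.06,3.75],"delta_rot":[0,0,3],"claw":1},{"xyz":[0,0.06,3.75],"delta_rot":[0,0,3],"claw":1},{"xyz":[0,0.06,3.75],"delta_rot":[0,0,3],"claw":1}]'
python3 - <<'E'
from h import *
from plant import r,optics
a=optics.capture("top")["img"][170:260,310:460]
b=optics.capture("side")["img"][150:240,240:390]
cv2.imwrite("pics/c2.png",cv2.resize(np.vstack([a,b]),None,fx=3.3,fy=3.3,interpolation=cv2.INTER_CUBIC))
E
```

```text
time_s: 3.52
tcp_pos: [0.4895, -0.1255, 0.0704]
eef_rot: [-179.9, -0.1, -19.6]
contact_force: [0.3, 0.4, -0.3]
gripper_width: 0.0007
gripper_force: 0.0
```

View pics/c2.png

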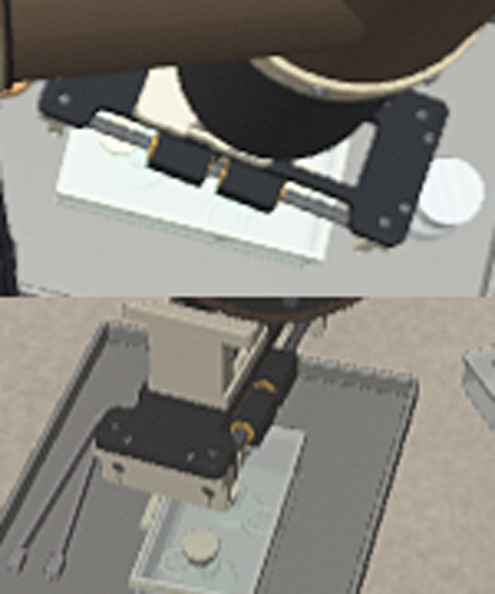

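The gripper tip is over the middle stud and clear of everything else, about 7 mm above it. Pressing slowly now.

```bash
python3 -m crank '[{"xyz":[0,0,0.15],"delta_rot":[0,0,0],"claw":1},{"xyz":[0,0,0.2],"delta_rot":[0,0,0],"claw":1},{"xyz":[0,0,0.25],"delta_rot":[0,0,0],"claw":1},{"xyz":[0,0,0.3],"delta_rot":[0,0,0],"claw":1},{"xyz":[0,0,0.33],"delta_rot":[0,0,0],"claw":1},{"xyz":[0,0,0.36],"delta_rot":[0,0,0],"claw":1}]'
```

```text
time_s: 4.38
tcp_pos: [0.4883, -0.1257, 0.0582]
eef_rot: [180.0, 0.0, -19.6]
contact_force: [-1.8, 0.2, 3.4]
gripper_width: 0.0005
gripper_force: 1.5
```

```bash
python3 -m crank '[{"xyz":[0,0,0.03],"delta_rot":[0,0,0],"claw":1},{"xyz":[0,0,0.06],"delta_rot":[0,0,0],"claw":1},{"xyz":[0,0,0.08],"delta_rot":[0,0,0],"claw":1},{"xyz":[0,0,0.1],"delta_rot":[0,0,0],"claw":1}]'
```

```text
time_s: 4.88
tcp_pos: [0.4884, -0.1257, 0.0553]
eef_rot: [180.0, 0.0, -19.6]
contact_force: [-4.2, 1.2, 8.9]
gripper_width: 0.0002
gripper_force: 4.5
```

The force rose from 3.4 to 8.9 N at z=0.055, so the middle stud is on its stop. Lifting and moving to the left stud (bear end).

```bash
python3 -m crank '[{"xyz":[0,0,-0.15],"delta_rot":[0,0,0],"claw":1},{"xyz":[0,0,-0.7],"delta_rot":[0,0,0],"claw":1},{"xyz":[0,0,-0.8],"delta_rot":[0,0,0],"claw":1},{"xyz":[-0.19,-1.72,-0.8],"delta_rot":[0,0,0],"claw":1},{"xyz":[-0.19,-1.72,-0.8],"delta_rot":[0,0,0],"claw":1},{"xyz":[-0.19,-1.72,-0.6],"delta_rot":[0,0,0],"claw":1},{"xyz":[-0.19,-1.72,-0.5],"delta_rot":[0,0,0],"claw":1},{"xyz":[-0.19,-1.72,-0.5],"delta_rot":[0,0,0],"claw":1}]'
python3 - <<'E'
from h import *
from plant import r,optics
s=r.get_state();print(s["contact_force"],s["tcp_pos"])
a=optics.capture("wrist")["img"][120:320,130:530]
b=optics.capture("side")["img"][150:250,240:440]
cv2.imwrite("pics/c3.png",np.vstack([cv2.resize(a,(600,300)),cv2.resize(b,(600,300),interpolation=cv2.INTER_CUBIC)]))
E
```

```text
time_s: 5.88
tcp_pos: [0.4999, -0.0758, 0.0697]
eef_rot: [180.0, 0.1, -19.7]
contact_force: [-0.6, -0.1, 0.2]
gripper_width: 0.0005
gripper_force: 0.0
[-0.64901642 -0.14860284  0.17609603] [ 0.49988281 -0.07579226  0.06970011]
```

View pics/c3.png

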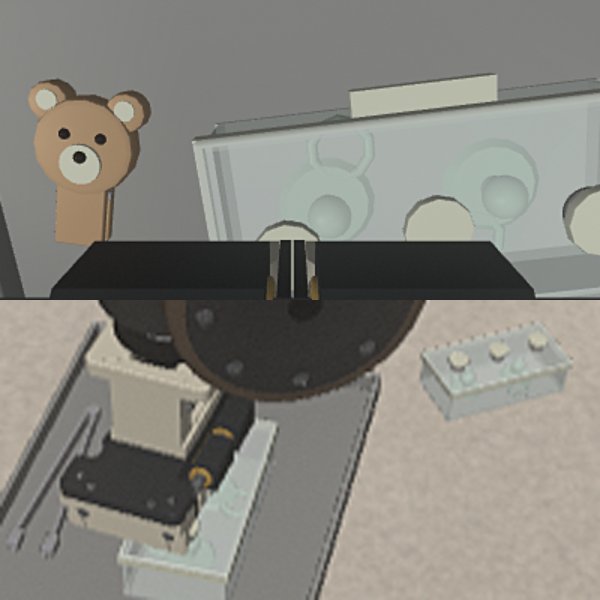

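The wrist view shows the tip centred over the left stud, with the middle stud now sitting low and the bear clip untouched. Pressing the left stud.

```bash
python3 -m crank '[{"xyz":[0,0,0.12],"delta_rot":[0,0,0],"claw":1},{"xyz":[0,0,0.18],"delta_rot":[0,0,0],"claw":1},{"xyz":[0,0,0.23],"delta_rot":[0,0,0],"claw":1},{"xyz":[0,0,0.28],"delta_rot":[0,0,0],"claw":1},{"xyz":[0,0,0.32],"delta_rot":[0,0,0],"claw":1},{"xyz":[0,0,0.35],"delta_rot":[0,0,0],"claw":1},{"xyz":[0,0,0.38],"delta_rot":[0,0,0],"claw":1},{"xyz":[0,0,0.41],"delta_rot":[0,0,0],"claw":1}]'
```

```text
time_s: 6.98
tcp_pos: [0.5004, -0.0751, 0.0579]
eef_rot: [180.0, 0.0, -19.6]
contact_force: [-0.9, 0.0, 2.4]
gripper_width: 0.0007
gripper_force: 1.5
```

```bash
python3 -m crank '[{"xyz":[0,0,0.03],"delta_rot":[0,0,0],"claw":1},{"xyz":[0,0,0.06],"delta_rot":[0,0,0],"claw":1},{"xyz":[0,0,0.08],"delta_rot":[0,0,0],"claw":1},{"xyz":[0,0,0.1],"delta_rot":[0,0,0],"claw":1}]'
```

```text
time_s: 7.48
tcp_pos: [0.5004, -0.0752, 0.0552]
eef_rot: [180.0, -0.0, -19.6]
contact_force: [-4.0, 0.1, 11.9]
gripper_width: 0.0004
gripper_force: 5.7
```

The left stud is on its stop at 11.9 N. Next is the right stud (jar end), with enough lift that the tip also clears the jar.

```bash
python3 -m crank '[{"xyz":[0,0,-0.15],"delta_rot":[0,0,0],"claw":1},{"xyz":[0,0,-0.8],"delta_rot":[0,0,0],"claw":1},{"xyz":[0,0,-0.9],"delta_rot":[0,0,0],"claw":1},{"xyz":[0.2,1.7,-0.9],"delta_rot":[0,0,0],"claw":1},{"xyz":[0.38,3.2,-0.9],"delta_rot":[0,0,0],"claw":1},{"xyz":[0.38,3.44,-0.9],"delta_rot":[0,0,0],"claw":1},{"xyz":[0.38,3.44,-0.6],"delta_rot":[0,0,0],"claw":1},{"xyz":[0.38,3.44,-0.5],"delta_rot":[0,0,0],"claw":1},{"xyz":[0.38,3.44,-0.5],"delta_rot":[0,0,0],"claw":1}]'
python3 - <<'E'
from h import *
from plant import r,optics
a=optics.capture("wrist")["img"][120:320,130:530]
b=optics.capture("side")["img"][150:250,240:440]
cv2.imwrite("pics/c4.png",np.vstack([cv2.resize(a,(600,300)),cv2.resize(b,(600,300),interpolation=cv2.INTER_CUBIC)]))
E
```

```text
time_s: 8.6
tcp_pos: [0.4765, -0.1754, 0.0694]
eef_rot: [180.0, 0.1, -19.5]
contact_force: [-0.4, 0.6, 0.2]
gripper_width: 0.0008
gripper_force: 0.0
```

View pics/c4.png

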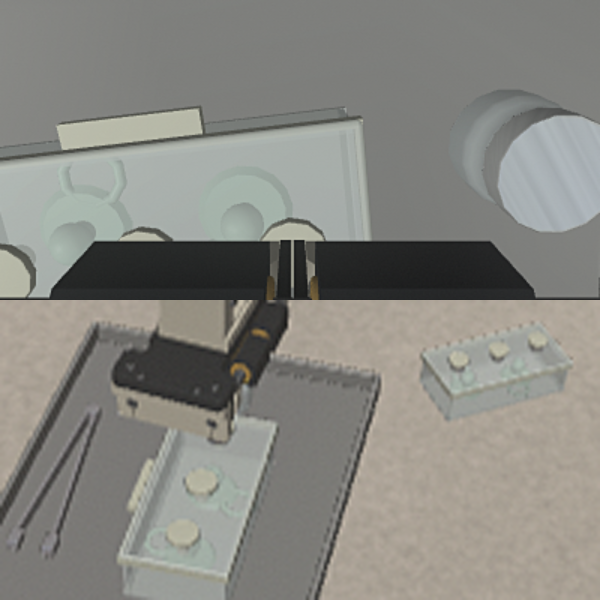

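The tip is centred over the right stud (292,230), and the case and jar haven't moved. Pressing the last stud.

```bash
python3 -m crank '[{"xyz":[0,0,0.12],"delta_rot":[0,0,0],"claw":1},{"xyz":[0,0,0.18],"delta_rot":[0,0,0],"claw":1},{"xyz":[0,0,0.23],"delta_rot":[0,0,0],"claw":1},{"xyz":[0,0,0.28],"delta_rot":[0,0,0],"claw":1},{"xyz":[0,0,0.32],"delta_rot":[0,0,0],"claw":1},{"xyz":[0,0,0.35],"delta_rot":[0,0,0],"claw":1},{"xyz":[0,0,0.38],"delta_rot":[0,0,0],"claw":1},{"xyz":[0,0,0.41],"delta_rot":[0,0,0],"claw":1},{"xyz":[0,0,0.44],"delta_rot":[0,0,0],"claw":1},{"xyz":[0,0,0.47],"delta_rot":[0,0,0],"claw":1},{"xyz":[0,0,0.49],"delta_rot":[0,0,0],"claw":1}]'
```

```text
time_s: 10.07
tcp_pos: [0.4766, -0.1762, 0.0553]
eef_rot: [180.0, -0.0, -19.6]
contact_force: [-2.0, 2.2, 8.2]
gripper_width: -0.0
gripper_force: 4.3
```

```bash
python3 -m crank '[{"xyz":[0,0,-0.15],"delta_rot":[0,0,0],"claw":1},{"xyz":[0,0,-1],"delta_rot":[0,0,0],"claw":1},{"xyz":[0,-1.7,-4],"delta_rot":[0,0,0],"claw":1},{"xyz":[0,-1.7,-4],"delta_rot":[0,0,0],"claw":1},{"xyz":[0,-1.7,-4],"delta_rot":[0,0,0],"claw":1},{"xyz":[0,-1.7,-4],"delta_rot":[0,0,0],"claw":1},{"xyz":[0,-1.7,-4],"delta_rot":[0,0,0],"claw":1}]'
python3 - <<'E'
from h import *
from plant import r,optics
s=r.get_state(); c=optics.capture("wrist"); R,e=wristpose(s,c)
cv2.imwrite("pics/w5.png",np.vstack([c["img"][:320],cv2.resize(optics.capture("side")["img"][150:250,200:430],(640,278))]))
E
```

```text
time_s: 10.95
tcp_pos: [0.4928, -0.1285, 0.1741]
eef_rot: [180.0, 0.1, -19.6]
contact_force: [-0.8, -0.2, -0.9]
gripper_width: 0.0002
gripper_force: 0.0
```

View pics/w5.png

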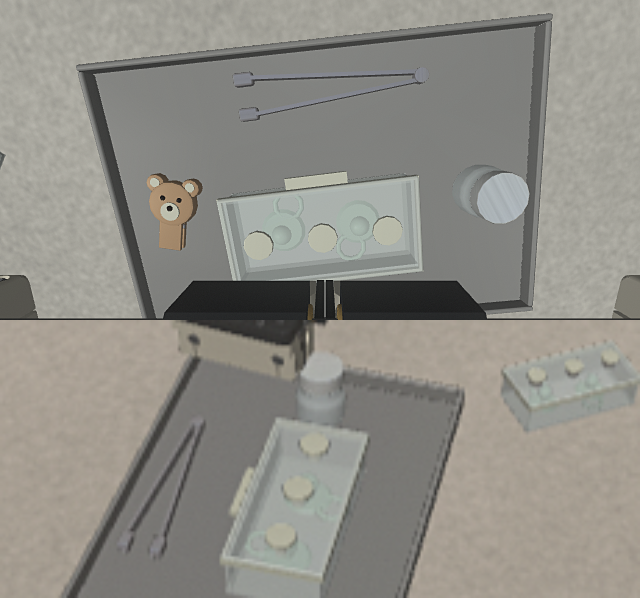

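All three studs (258,246), (322,238), (387,231) now sit low and level, and nothing else has moved. Handing in.

```bash
python3 -c "
from plant import job
print(job.close_job())"
```

```text
the job is handed in; nothing more can be done
None
```

I pressed all three studs of the middle-sized case to their stops in the order asked (middle, bear end, jar end), with at most about 12 N read at the end of each press and in 11 s; the last pictures show the case, bear clip, jar and tongs where they were, and the job is handed in (no verdict was returned).

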